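# Clear the parts washer's lid and hold it open with the lift lever

### The job

Slide the red-and-white carton off the closed lid of the red parts washer onto the clear part of its steel side shelf by pushing it with your fingers; do not pick it up. Then open the lid with its lift lever: press the yellow pad at the lever's long end all the way down onto its rubber stop, and finish while still holding it down there, so that I can reach into the tub with both hands. Do not lift the lid or the lever by hand, and leave everything else where it stands.

Things in the scene. Friction and masses are not known exactly. Their poses are not given: they have to be found in the camera images.
- washer: Red steel bench-top parts washer, fixed, 280 mm deep (x), 340 wide (y), 166 high, lid shut. Origin on the table under its middle; z up; front is -x (faces the robot), shelf on +y, lift lever on -y. Offsets below are in this frame. The shut lid's flat rimless top is at height 166 mm, x -147 to +145, y -172 to +172. The shelf's flat top is at 163 mm, y +173 to +313, x -130 to +130.
- shelf_spot (a point): Point on the steel shelf's top in the middle of its clear front part (washer frame x -75, y +243, z 163 mm). The shelf starts right beside the lid, 3 mm below the lid's top, and has an 11 mm high lip along its outer (+y) edge only. A jar stands on its rear part.
- carton_center (a point): Centre (half-way up) of the loose carton that lies on the washer's lid: white with a red band, 90 mm long (its x), 62 mm wide (its y), 50 mm high, 0.2 to 0.4 kg. Its z is up; yaw within about 0.45 rad of the washer's.
- lever_pad (a point): Middle of the top face of the yellow press pad (60 mm along the lever, 36 across) at the lever's long end, ahead of the washer's right front corner. At rest it is about 247 mm above the table and slopes 18 degrees; pressed onto the rubber stop it is about 117 mm above the table, sloping 18 degrees the other way. Pressing takes 5 to 14 N.
- lever_pin (a point): Centre of the lever's cross pin, its turning axis (along washer y), lying loose in open-topped slots at washer x -17, y -212, z 170 mm. The pad's top is 210 mm along the bar from it and 13 mm above the bar's centre line; the short end reaches 70 mm behind it under a lug on the lid. The bar points 18 degrees up at rest, 18 degrees down on the stop.
- lift_lever: The steel lever (bar 24 mm wide, 8 mm thick, 0.45 kg), loose in its slots: origin at its cross pin; at rest its z is up and its x runs with the washer's x; it tips about its y by about 0.63 rad until it meets the stop.
- jar: The jar on the rear part of the shelf, 66 mm wide, 94 mm tall; origin under its middle. Leave it.
- air_filter: Round red-and-black air filter, 250 mm across, 64 mm high, on the table at the left; origin under its middle. Leave it.
- fuel_filter: Upright aluminium fuel filter, 60 mm across, 122 mm tall, on the table at the right; origin under its middle. Leave it.
- cleaner_can: Blue spray can, 66 mm across, 210 mm tall, on the table at the right; origin under its middle. Leave it.
- wrench: Wrench lying on the table at the right front. Leave it.
- screwdriver: Screwdriver lying on the table at the left front. Leave it.
- white_box: Flat white box 160 x 110 x 45 mm on the table at the left; origin under its middle. Leave it.
- lid_front (a point): Middle of the top front edge of the washer's heavy red steel lid (about 2 kg, 292 mm deep, 344 wide), hinged along its rear edge (washer x +145, z 160 mm). z is upright and the point 166 mm high when shut; z leans and the point rises (about 120 mm) as the lid opens, to about 0.43 rad with the lever on its stop. The lid falls shut when the lever is let go.
Things that resemble listed ones, but are neither listed nor needed, are in the scene too. What is shaped like the part that bears carton_center but purple is not meant.

How it is judged:
By the outcome, as a careful person would: the job done as asked, in the order asked, and still so for the second after the job is handed in, while the arm keeps its last pose, push and grip.
It also fails if it takes over 58 s, if anything falls off the work surface, if the arm or the gripper's body presses on something with over 40 N, if the wrist force passes 120 N, or if a joint passes its speed limit or range.

### The arm

A 6-joint arm with a two-finger parallel gripper is mounted at the origin on the work surface. World frame = base frame: x ahead of the robot, y to its left, z up, the work surface at z = 0. Lengths are in m, angles in rad, forces in N, time in s.
With the tool pointing down it reaches from about 0.25 to 0.725 m from the base axis. Payload 4 kg.
Tool frame: the origin (TCP) lies on the centre line of the jaws, within the pads' length; the fingertips stand 17 mm ahead of it and the grasp point (between the pads) lies 2 mm behind it; z points along the fingers, y is the line along which they close (so a half turn about z gives the same grasp; the last joint's range is limited). The gripper opens to 85 mm and grips with 20 to 120 N. Pads are 22 mm wide; open, the fingers measure 114 mm over their backs; the gripper's body (76 mm by 85 mm) begins 54 mm behind the grasp point. The pads swing forward as they close: fully open they stand 13 mm farther back than shut.
Start: joints at [1.205, 0.241, 0.005, 1.335, 0, 1.571], TCP at [0.179, 0.467, 0.248] pointing down, gripper open.
Joint ranges: [-2.72, 2.72], [-1.05, 1.87], [-1.09, 1.28], [-1.99, 2.15], [-1.42, 1.44], [-3.14, 3.14]. Speed limits (rad/s): [2.79, 2.79, 3.14, 3.14, 3.14, 3.14].

### API

Orientations are given as a unit quaternion [x, y, z, w].
In Python, from workcell import get_obs, imaging, order gives the robot as it stands.
- The arm moves only by the tool apply_moves, never from a script. Its argument "targets" is a list that holds one entry, the list of rows, each a list of 5 numbers: the shift along the world's x, y, z in units of 40 mm (1.0 is 40 mm), then the turn about the world's z in degrees, then the gripper command: -1 is shut, 1 is fully open, values between are in proportion. In form: [[[dx, dy, dz, turn, fingers], ...]]. A call has 1 to 8 rows; each row shifts and turns the commanded pose from where the row before left it; what a row does not reach is not made up. A row lasts 1/12 s, in which the tool goes at most 41.7 mm and 7.16 degrees, less where a joint would pass 70% of its speed; a pose out of reach is approached as far as the arm can. A call is refused whole if a number of a shift passes 1 or a number of a turn 7.16, either way. A call with a gripper value outside its range is refused whole. The fingers move at their own pace and stop on an object; the grip force is fixed at half the most. Time passes only in rows, so rows that do not move let the fingers close. It gives the time, the measured TCP pose, the force, the opening and the grip force at its end, in the units of the state.
- get_obs(): the state, without advancing time (a new reading comes with each control period).
- imaging.camera(name): name is "scene" or "top" or "wrist"; returns (picture, depth): 400x640x3 uint8, blue, green, red; 400x640 float32, m along the optical axis (not along the pixel's ray), 0 where there is no reading.
- imaging.get_calibration(name): a dict with "camera_matrix" (3x3 intrinsics, pixels), "k1" (the pictures are not rectified: a ray, as slopes to the right and down, at radius r is drawn at 1 + k1 r^2 times it, then the intrinsics apply), "eye" and "rotation" of the camera in the world; the wrist camera has in their place "hand_eye" (4x4, takes a point from camera to tool coordinates, whose origin is the TCP and whose axes are the flange's). Camera axes: x right, y down, z forward; pixel columns grow to the right and rows downward; lengths in m; the calibration is good to about 2 mm. A picture is of the moment at which its call begins: read the wrist's pose just before it. get_calibration takes no time and is no camera call.
- order.job_done(): hands the job in; it is judged then, once.
The state is a dict: "clock": time; "joint_pos": joint angles; "joint_vel": joint speeds; "tau": joint torques, N m; "eef_pos": TCP position; "tool_rot": TCP orientation; "ft_force": force on the tool from outside, world axes, zero at the start; "ft_torque": the same for the moment, N m; "grip_width": finger opening in m; "grasp_force": force on a finger pad.
Only numpy, scipy, OpenCV 4.12 (cv2) and the standard library are available. Lean on these libraries where they do the work, as an engineer would, in place of code of your own. Each camera call takes 0.05 s, during which the arm holds its last target. There are 200 camera calls.

## Working session

There is one attempt and no reset: what is moved stays moved. The work goes in short steps, Python scripts to look and compute and a tool call to move; the robot and the scene stay as the last step left them, time stands still between calls to the robot, and variables do not carry over. Pictures are saved under pics/ and viewed, at most 10 in all, crops included, and the job is handed in when it is done.

Besides the shell and the picture viewer there is one more tool, called after "Call:" as name(argument=value, ...), one argument or row to a line, values as JSON. apply_moves: Moves the arm, as the interface text tells. Its arguments: {"type":"object","properties":{"targets":{"type":"array","items":{"type":"array","items":{"type":"array","items":{"type":"number"}}}}},"required":["targets"]}

```bash
mkdir -p pics; cat > h.py <<'E'
import numpy as np,cv2
from workcell import get_obs,imaging,order
from scipy.spatial.transform import Rotation as R
def cam(n):
    p,d=imaging.camera(n);return p,d
def world(n,uv,depth,c=None):
    c=imaging.get_calibration(n);K=np.array(c["camera_matrix"]);k1=c["k1"]
    uv=np.atleast_2d(uv).astype(float);depth=np.atleast_1d(depth)
    dd=(uv-[K[0,2],K[1,2]])/[K[0,0],K[1,1]]
    x=dd.copy()
    for _ in range(20): x=dd/(1+k1*(x**2).sum(1,keepdims=True))
    pc=np.c_[x,np.ones(len(x))]*depth[:,None]
    return pc@np.array(c["rotation"]).T+np.array(c["eye"])
E
python3 - <<'E'
from h import *
o=get_obs();print({k:np.round(v,3) for k,v in o.items()})
for n in("scene","top"):
    p,d=cam(n);cv2.imwrite(f"pics/{n}0.png",p);np.savez(f"{n}0.npz",p=p,d=d)
    c=imaging.get_calibration(n);print(n,np.round(c["eye"],3),np.round(c["rotation"],3).tolist())
E
```

```text
{'clock': np.float64(0.0), 'joint_pos': array([ 1.205,  0.241,  0.004,  1.335, -0.   ,  1.571]), 'joint_vel': array([ 0.   , -0.   ,  0.003, -0.001, -0.002,  0.001]), 'tau': array([-1.0000e-03, -3.7232e+01,  2.5241e+01,  1.7000e-02, -0.0000e+00,
       -0.0000e+00]), 'eef_pos': array([0.179, 0.466, 0.247]), 'tool_rot': array([ 0.182,  0.983, -0.001, -0.   ]), 'ft_force': array([-0.559, -0.632, -0.608]), 'ft_torque': array([-0.005, -0.003, -0.003]), 'grasp_force': np.float64(0.0), 'grip_width': np.float64(0.085)}
scene [ 1.546 -0.11   1.262] [0.69, 0.626, -0.246, -0.267]
top [ 0.388 -0.007  1.236] [0.712, -0.698, 0.06, -0.053]
```

View pics/scene0.png

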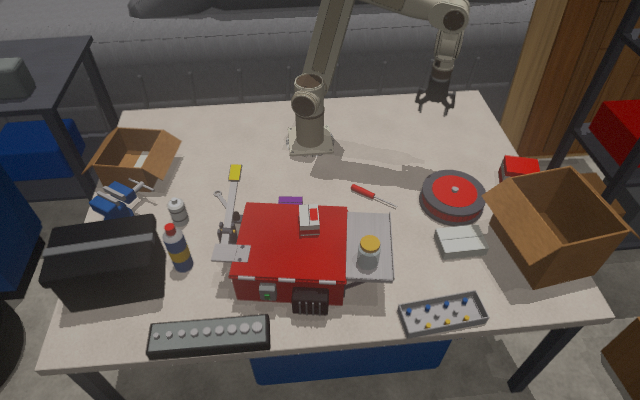

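View pics/top0.png

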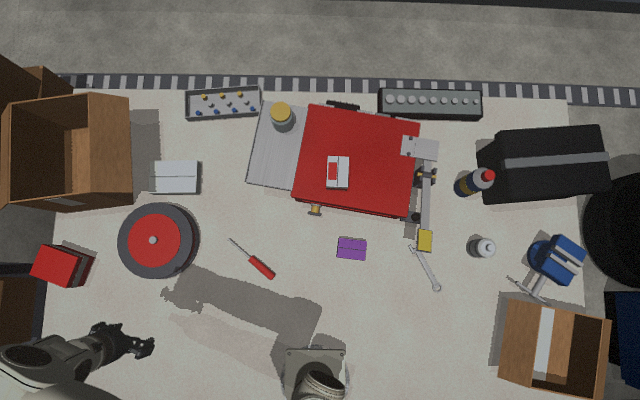

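The scene view shows the washer at about (295,255), the carton on its lid at (310,220), the yellow pad at (235,172) and the jar on the shelf at (370,252). In the top view the carton is at (338,172), the lid corners are near (307,105), (420,120), (413,217) and (293,198), and the pad is at (425,240). The purple box at (352,247) on the table is the decoy. The white carton with the red band on the lid fits the description, so I'll enlarge that.

```bash
sed -i 's/np.array(c\["rotation"\]).T/R.from_quat(c["rotation"]).as_matrix().T/' h.py
python3 - <<'E'
from h import *
z=np.load("top0.npz");p=z["p"];c=p[90:260,235:450]
cv2.imwrite("pics/crop1.png",cv2.resize(c,(774,600),interpolation=cv2.INTER_CUBIC)[:600])
d=z["d"]
for uv in[(338,172),(425,240),(352,247),(360,130),(260,180),(281,113),(300,300)]:
    print(uv,world("top",uv,d[uv[1],uv[0]]).round(3))
E
```

```text
(338, 172) [[ 0.624 -0.057  0.217]]
(425, 240) [[ 0.436 -0.292  0.246]]
(352, 247) [[ 0.419 -0.113  0.052]]
(360, 130) [[ 0.768 -0.125  0.166]]
(260, 180) [[0.607 0.171 0.165]]
(281, 113) [[0.78  0.106 0.258]]
(300, 300) [[0.246 0.05  0.004]]
```

View pics/crop1.png

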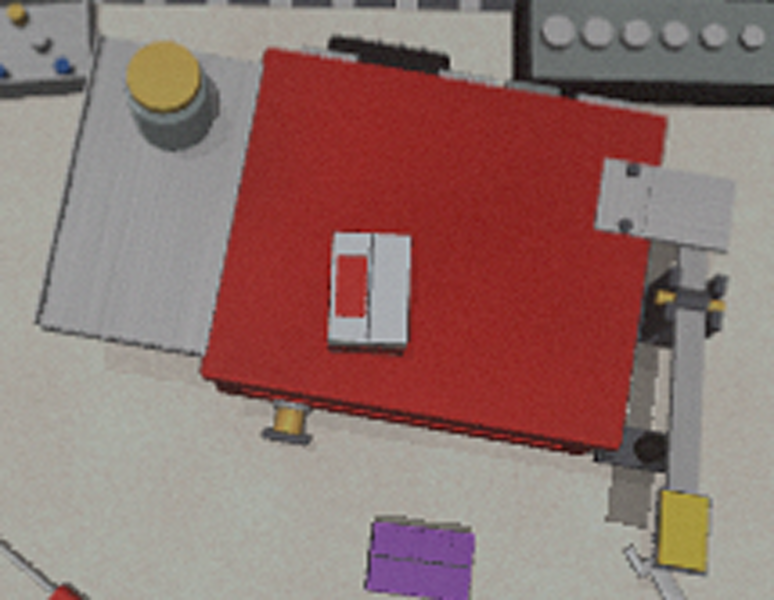

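The crop confirms the carton: white with a red band, its top corners at crop (334,233), (411,236), (404,344), (329,341), standing on the lid. The purple lookalike on the table is at (420,557). The lid corners are (267,48), (667,118), (618,450), (204,376), and the pad corners are (664,490), (710,494), (705,571), (657,566).

```bash
cat >> h.py <<'E'
def onplane(n,uv,z):
    uv=np.atleast_2d(uv);a=world(n,uv,np.ones(len(uv)));e=np.array(imaging.get_calibration(n)["eye"])
    r=a-e; return e+r*((z-e[2])/r[:,2])[:,None]
E
python3 - <<'E'
from h import *
s=lambda q:np.array(q)/[3.6,600/170]+[235,90]-[.4,.4]
lid=onplane("top",s([(204,376),(267,48),(667,118),(618,450)]),.166)
car=onplane("top",s([(329,341),(334,233),(411,236),(404,344)]),.216)
pad=onplane("top",s([(657,566),(664,490),(710,494),(705,571)]),.247)
pin=onplane("top",s([(660,297),(722,303)]),.170)
sh=onplane("top",s([(40,322),(98,38),(262,62),(203,355)]),.163)
def dims(q):return np.linalg.norm(q-np.roll(q,-1,0),axis=1).round(3)
for n,q in dict(lid=lid,car=car,pad=pad,sh=sh).items():print(n,q[:,:2].round(3).tolist(),dims(q),"mean",q.mean(0).round(3))
print("pin",pin.round(3))
# yaw: front->rear edges ; left->right
e=(lid[1]-lid[0])+(lid[2]-lid[3]);f=(lid[0]-lid[3])+(lid[1]-lid[2])
y1=np.arctan2(e[1],e[0]);y2=np.arctan2(-f[0],f[1]);print("yaws",y1,y2);y=(y1+y2)/2
Rz=R.from_euler("z",y).as_matrix();o=lid.mean(0)-Rz@[-.001,0,.166];print("washer",o)
for n,q in dict(spot=[-.075,.243,.163],pin=[-.017,-.212,.17],pad=[-.017-.210*.951-.013*.309,-.212,.247],paddown=[-.017-.21*.951+.004,-.212,.117],jarline=[0,.243,.163]).items():print(n,(o+Rz@q).round(3))
e=(car[1]-car[0])+(car[2]-car[3]);print("caryaw",np.arctan2(e[1],e[0])); print("car in washer",(Rz.T@(car.mean(0)-o)).round(3),(Rz.T@(car-o).T).T.round(3).tolist())
d=np.load("top0.npz")["d"];print("jar",(Rz.T@(onplane("top",s([(163,70)]),.257)[0]-o)).round(3))
E
```

```text
lid [[0.56, 0.077], [0.85, 0.033], [0.795, -0.308], [0.505, -0.261]] [0.293 0.345 0.293 0.342] mean [ 0.678 -0.115  0.166]
car [[0.583, -0.024], [0.671, -0.026], [0.67, -0.087], [0.581, -0.083]] [0.089 0.061 0.089 0.059] mean [ 0.626 -0.055  0.216]
pad [[0.409, -0.27], [0.466, -0.276], [0.464, -0.311], [0.406, -0.305]] [0.058 0.035 0.059 0.036] mean [ 0.436 -0.29   0.247]
sh [[0.604, 0.213], [0.858, 0.178], [0.838, 0.037], [0.579, 0.078]] [0.256 0.142 0.263 0.137] mean [0.72  0.126 0.163]
pin [[ 0.635 -0.297  0.17 ]
 [ 0.631 -0.349  0.17 ]]
yaws -0.15603567198254828 -0.1611062816761018
washer [ 6.78600934e-01 -1.15138659e-01 -8.32667268e-17]
spot [0.643 0.137 0.163]
pin [ 0.628 -0.322  0.17 ]
pad [ 0.427 -0.29   0.247]
paddown [ 0.435 -0.291  0.117]
jarline [0.717 0.125 0.163]
caryaw -0.04042431545300134
car in washer [-0.061  0.051  0.216] [[-0.109, 0.075, 0.216], [-0.021, 0.087, 0.216], [-0.013, 0.026, 0.216], [-0.101, 0.017, 0.216]]
jar [0.075 0.24  0.257]
```

The measured sizes match the given ones: lid 293x344, carton 89x60, pad 58x36. The washer's yaw is -0.159. The carton sits at washer (-0.061, 0.051), so I'll push along washer +y with two spread fingers. Moving to the starting side now.

Call:
apply_moves(
  targets=[
    [[0.5, -0.74, 0.15, -3.9, 0.1], [0.54, -0.74, 0.15, -3.9, 0.1], [0.54, -0.74, 0.15, -3.9, 0.1], [0.54, -0.74, 0.15, -3.9, 0.1], [0.54, -0.74, 0.15, -3.9, 0.1], [0.54, -0.74, 0.15, -3.9, 0.1], [0.54, -0.74, 0.15, -3.9, 0.1], [0.54, -0.74, 0.0, -3.9, 0.1]],
  ],
)

```text
clock: 0.77
eef_pos: [0.351, 0.2287, 0.2912]
tool_rot: [0.441, 0.898, 0.001, 0.0]
ft_force: [0.9, -0.1, -1.3]
grip_width: 0.0466
grasp_force: 0.0
```

Call:
apply_moves(
  targets=[
    [[0.54, -0.74, 0, -3.9, 0.1], [0.54, -0.74, 0, -3.9, 0.1], [0.54, -0.74, 0, -3.9, 0.1], [0.54, -0.74, 0, -3.9, 0.1], [0.54, -0.74, 0, -3.9, 0.1], [0.54, -0.74, 0, -3.9, 0.1], [0.54, -0.74, 0, -3.9, 0.1], [0.54, -0.74, 0, -3.9, 0.1]],
  ],
)

```text
clock: 1.43
eef_pos: [0.5234, -0.0085, 0.2899]
tool_rot: [0.666, 0.746, -0.0, -0.0]
ft_force: [0.8, 0.8, 0.0]
grip_width: 0.0468
grasp_force: 0.0
```

Call:
apply_moves(
  targets=[
    [[0.54, -0.74, 0, -3.9, 0.1], [0.54, -0.74, 0, -3.9, 0.1], [0.54, -0.74, 0, -3.9, 0.1], [0.54, -0.74, 0, -3.9, 0.1], [0, 0, 0, 0, 0.1], [0, 0, 0, 0, 0.1], [0, 0, 0, 0, 0.1]],
  ],
)

```text
clock: 2.02
eef_pos: [0.6087, -0.125, 0.2893]
tool_rot: [0.76, 0.65, -0.001, -0.001]
ft_force: [-0.9, 0.3, -0.4]
grip_width: 0.0467
grasp_force: 0.0
```

Call:
apply_moves(
  targets=[
    [[0.05, -0.1, -0.5, 0, 0.1], [0, 0, -0.5, 0, 0.1], [0, 0, -0.5, 0, 0.1], [0, 0, -0.4, 0, 0.1], [0, 0, -0.3, 0, 0.1], [0, 0, 0, 0, 0.1]],
  ],
)

```text
clock: 2.52
eef_pos: [0.6088, -0.1269, 0.1999]
tool_rot: [0.759, 0.651, -0.002, -0.002]
ft_force: [0.0, -0.1, -0.7]
grip_width: 0.0471
grasp_force: 0.0
```

```bash
python3 - <<'E'
from h import *
p,d=cam("scene");cv2.imwrite("pics/s1.png",cv2.resize(p[140:310,210:410],None,fx=3.5,fy=3.5,interpolation=cv2.INTER_CUBIC))
print(get_obs()["eef_pos"])
E
```

```text
[ 0.6096974  -0.12732074  0.20170138]
```

View pics/s1.png

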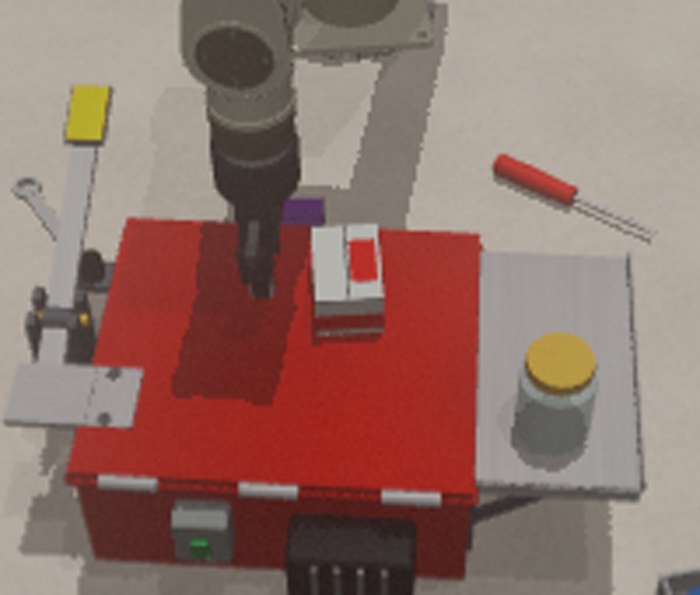

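The fingers are down beside the carton (crop tips (260,290), carton (345,280)), with the route to the clear front of the shelf free. Now pushing.

Call:
apply_moves(
  targets=[
    [[0.03, 0.2, 0, 0, 0.1], [0.03, 0.2, 0, 0, 0.1], [0.03, 0.25, 0, 0, 0.1], [0.04, 0.25, 0, 0, 0.1], [0.04, 0.25, 0, 0, 0.1], [0.04, 0.25, 0, 0, 0.1], [0.04, 0.25, 0, 0, 0.1], [0.04, 0.25, 0, 0, 0.1]],
  ],
)

```text
clock: 3.23
eef_pos: [0.6233, -0.0523, 0.2028]
tool_rot: [0.76, 0.65, 0.0, 0.001]
ft_force: [-0.8, -3.5, 2.7]
grip_width: 0.0468
grasp_force: 1.6
```

Call:
apply_moves(
  targets=[
    [[0.04, 0.25, 0, 0, 0.1], [0.04, 0.25, 0, 0, 0.1], [0.04, 0.25, 0, 0, 0.1], [0.04, 0.25, 0, 0, 0.1], [0.04, 0.25, 0, 0, 0.1], [0.04, 0.25, 0, 0, 0.1], [0.04, 0.25, 0, 0, 0.1], [0.04, 0.15, 0, 0, 0.1]],
  ],
)

```text
clock: 3.9
eef_pos: [0.6356, 0.0245, 0.2022]
tool_rot: [0.76, 0.65, -0.0, -0.0]
ft_force: [-1.1, -3.5, 2.9]
grip_width: 0.0471
grasp_force: 1.6
```

```bash
python3 - <<'E'
from h import *
p,d=cam("scene");cv2.imwrite("pics/s2.png",cv2.resize(p[140:310,210:410],None,fx=3.5,fy=3.5,interpolation=cv2.INTER_CUBIC))
E
```

```text
(no output)
```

View pics/s2.png

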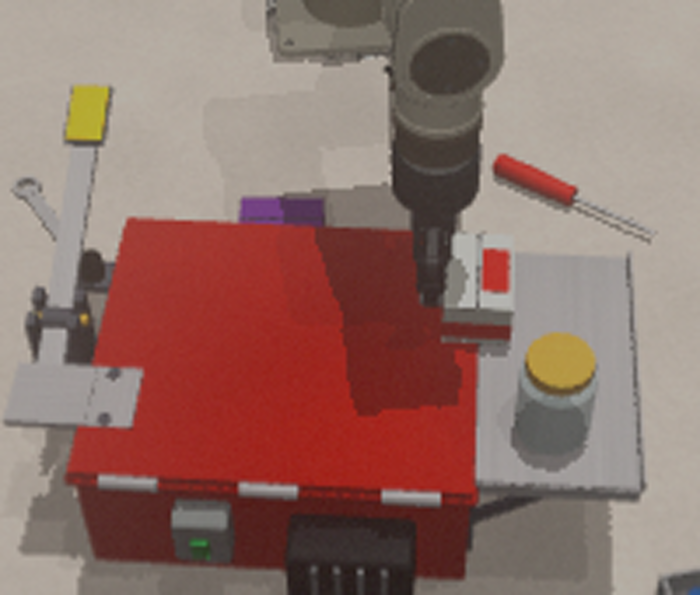

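The carton is straddling the lid edge, at crop (478,285). It's straight and well in front of the jar at (558,390). Continuing.

Call:
apply_moves(
  targets=[
    [[0.01, 0.25, 0, 0, 0.1], [0.01, 0.25, 0, 0, 0.1], [0.01, 0.25, 0, 0, 0.1], [0.01, 0.25, 0, 0, 0.1], [0.01, 0.25, 0, 0, 0.1], [0.01, 0.2, 0, 0, 0.1], [0.01, 0.15, 0, 0, 0.1], [0.01, 0.1, 0, 0, 0.1]],
  ],
)

```text
clock: 4.62
eef_pos: [0.6388, 0.092, 0.2023]
tool_rot: [0.76, 0.65, -0.0, -0.0]
ft_force: [-0.6, -0.7, -1.6]
grip_width: 0.0469
grasp_force: 0.7
```

Call:
apply_moves(
  targets=[
    [[0, 0, 0, 0, 0.1], [0, 0, 0, 0, 0.1], [-0.05, -0.3, 0.1, 0, 0.1], [-0.05, -0.4, 0.3, 0, 0.1], [0, -0.3, 0.8, 0, 0.1], [0, 0, 0.9, 0, 0.1], [0, 0, 0.9, 0, 0.1], [0, -0.5, 0.6, 0, -1]],
  ],
)

```text
clock: 5.28
eef_pos: [0.6348, 0.0311, 0.352]
tool_rot: [0.76, 0.65, 0.003, 0.001]
ft_force: [0.4, -0.5, -0.1]
grip_width: 0.0366
grasp_force: 0.0
```

Call:
apply_moves(
  targets=[
    [[-0.4, -0.85, 0, 0, -1], [-0.4, -0.85, 0, 0, -1], [-0.4, -0.85, 0, 0, -1], [-0.4, -0.85, 0, 0, -1], [-0.4, -0.85, 0, 0, -1], [-0.4, -0.85, 0, 0, -1]],
  ],
)

```text
clock: 5.78
eef_pos: [0.5368, -0.1763, 0.3481]
tool_rot: [0.761, 0.649, 0.0, 0.001]
ft_force: [0.7, 0.2, -0.4]
grip_width: -0.0001
grasp_force: 0.0
```

```bash
python3 - <<'E'
from h import *
p,d=cam("top");np.savez("top1.npz",p=p,d=d);cv2.imwrite("pics/t1.png",cv2.resize(p[90:260,235:450],(774,600),interpolation=cv2.INTER_CUBIC))
E
```

```text
(no output)
```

View pics/t1.png

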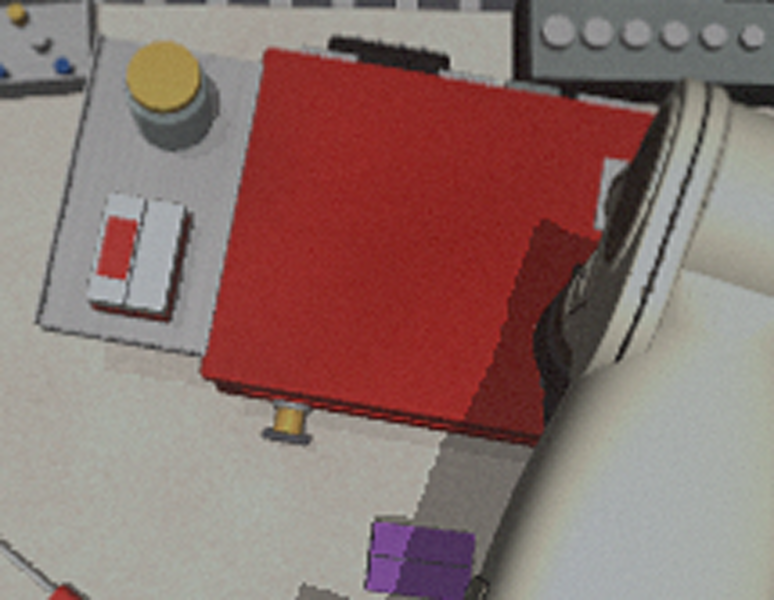

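The carton now lies entirely on the clear front part of the shelf, at crop (138,258). It's clear of the jar at (165,95), the outer lip and the lid edge at (225,230). Next I'll go above the lever pad with shut fingers.

Call:
apply_moves(
  targets=[
    [[-0.44, -0.47, -0.1, 0, -1], [-0.44, -0.47, -0.2, 0, -1], [-0.44, -0.47, -0.2, 0, -1], [-0.44, -0.47, -0.2, 0, -1], [-0.44, -0.47, -0.2, 0, -1], [-0.46, -0.5, -0.2, 0, -1], [0, 0, 0, 0, -1], [0, 0, 0, 0, -1]],
  ],
)

```text
clock: 6.5
eef_pos: [0.4305, -0.2889, 0.3033]
tool_rot: [0.762, 0.648, 0.0, 0.0]
ft_force: [1.0, 0.2, -0.7]
grip_width: -0.0001
grasp_force: 0.0
```

```bash
python3 - <<'E'
from h import *
p,d=cam("scene");cv2.imwrite("pics/s3.png",cv2.resize(p[120:290,170:370],None,fx=3.5,fy=3.5,interpolation=cv2.INTER_CUBIC))
print(get_obs()["eef_pos"])
E
```

```text
[ 0.43159378 -0.2882426   0.30349708]
```

View pics/s3.png

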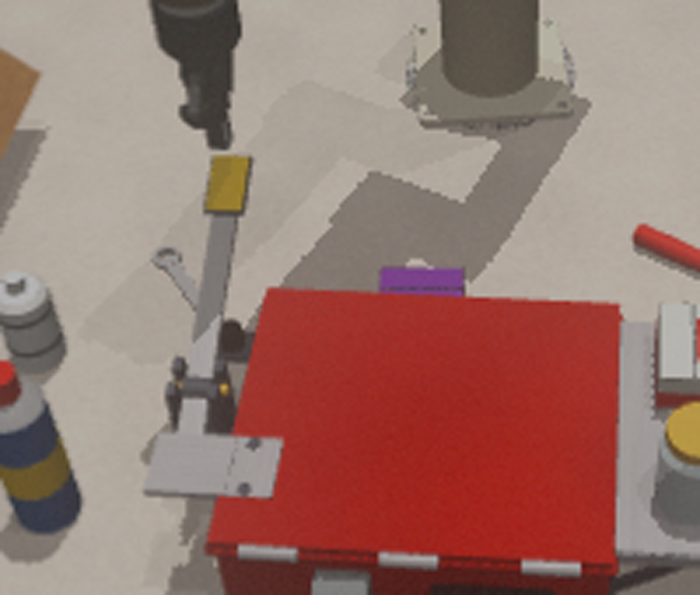

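The shut fingertips are at crop (220,145), about 40 mm above the pad at (228,184). I'll check numerically that both lie on the same vertical line.

```bash
python3 - <<'E'
from h import *
s=lambda q:np.array(q)/3.5+[170,120]-[.4,.4]
print(onplane("scene",s([(219,146)]),.286).round(3),onplane("scene",s([(228,184)]),.247).round(3))
print(onplane("scene",s([(212,155),(252,156)]),.256).round(3),onplane("scene",s([(204,211),(242,214)]),.238).round(3))
E
```

```text
[[ 0.431 -0.29   0.286]] [[ 0.443 -0.287  0.247]]
[[ 0.41  -0.302  0.256]
 [ 0.415 -0.263  0.256]] [[ 0.469 -0.31   0.238]
 [ 0.477 -0.274  0.238]]
```

Call:
apply_moves(
  targets=[
    [[0.12, 0, -0.3, 0, -1], [0, 0, -0.3, 0, -1], [0, 0, -0.2, 0, -1], [0, 0, -0.15, 0, -1], [-0.01, 0, -0.15, 0, -1], [-0.01, 0, -0.15, 0, -1], [-0.02, 0, -0.15, 0, -1], [-0.02, 0, -0.15, 0, -1]],
  ],
)

```text
clock: 7.22
eef_pos: [0.435, -0.2872, 0.2431]
tool_rot: [0.76, 0.65, -0.0, 0.002]
ft_force: [-5.8, 2.8, 12.9]
grip_width: 0.0004
grasp_force: 5.8
```

Call:
apply_moves(
  targets=[
    [[-0.02, 0, -0.2, 0, -1], [-0.02, 0, -0.2, 0, -1], [-0.02, 0, -0.2, 0, -1], [0, 0, -0.2, 0, -1], [0, 0, -0.2, 0, -1], [0.01, 0, -0.2, 0, -1], [0.01, 0, -0.2, 0, -1], [0.01, 0, -0.2, 0, -1]],
  ],
)

```text
clock: 7.88
eef_pos: [0.4309, -0.2869, 0.1783]
tool_rot: [0.76, 0.65, -0.002, -0.001]
ft_force: [-11.3, 3.1, 14.9]
grip_width: 0.0001
grasp_force: 7.9
```

Call:
apply_moves(
  targets=[
    [[0.0, 0, -0.15, 0, -1], [0.0, 0, -0.15, 0, -1], [0.02, 0, -0.15, 0, -1], [0.02, 0, -0.12, 0, -1], [0.03, 0, -0.12, 0, -1], [0.03, 0, -0.1, 0, -1]],
  ],
)

```text
clock: 8.38
eef_pos: [0.4349, -0.2869, 0.146]
tool_rot: [0.76, 0.649, -0.002, -0.001]
ft_force: [-11.0, 0.6, 12.4]
grip_width: -0.0002
grasp_force: 7.2
```

Call:
apply_moves(
  targets=[
    [[0, 0, -0.08, 0, -1], [0, 0, -0.08, 0, -1], [0, 0, -0.06, 0, -1], [0, 0, 0, 0, -1]],
  ],
)

```text
clock: 8.72
eef_pos: [0.4365, -0.2872, 0.1373]
tool_rot: [0.76, 0.65, -0.001, -0.0]
ft_force: [-7.0, 0.5, 8.9]
grip_width: -0.0003
grasp_force: 5.1
```

Call:
apply_moves(
  targets=[
    [[0, 0, -0.06, 0, -1], [0, 0, -0.06, 0, -1], [0, 0, 0, 0, -1]],
  ],
)

```text
clock: 8.97
eef_pos: [0.437, -0.2874, 0.136]
tool_rot: [0.76, 0.65, -0.001, 0.001]
ft_force: [-12.1, 2.8, 27.9]
grip_width: -0.0
grasp_force: 14.9
```

The force jumped to 28 N and the motion stalled at the expected height, so the lever is on the stop. A look to confirm.

```bash
python3 - <<'E'
from h import *
p,d=cam("scene");cv2.imwrite("pics/s4.png",cv2.resize(p[120:310,165:415],None,fx=3.1,fy=3.1,interpolation=cv2.INTER_CUBIC))
o=get_obs();print(o["eef_pos"],o["ft_force"])
E
```

```text
[ 0.43695244 -0.28746009  0.13600056] [-11.58569542   4.01570524  27.59844058]
```

View pics/s4.png

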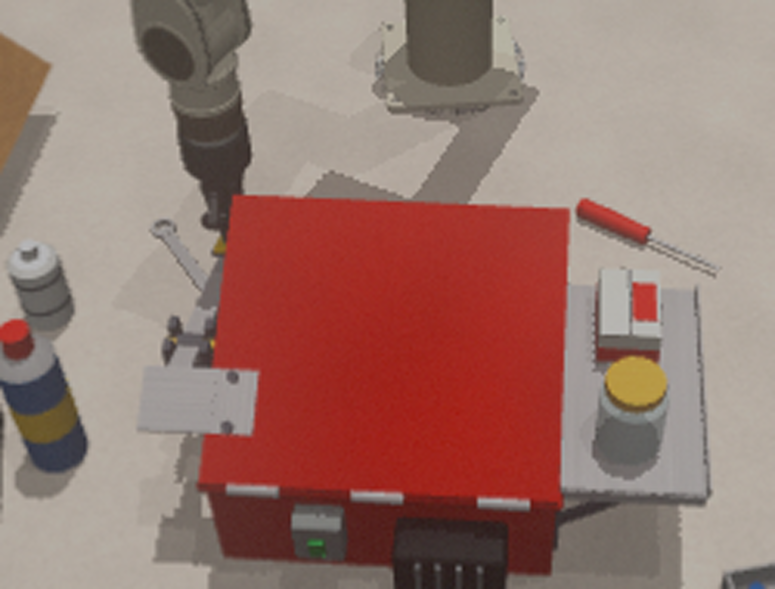

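The lid is open, with its front edge at crop row ~200. The lever is down, the pin is in its slots at (190,340), and the carton at (628,310) and jar are in place. I'll check the lid height and hand in if it is right.

```bash
python3 - <<'E'
from h import *
p,d=cam("scene")
v,u=int(120+210/3.1),int(165+400/3.1)
w=world("scene",(u,v),d[v,u])[0];o=get_obs();print(w.round(3),o["ft_force"].round(1),o["eef_pos"].round(4))
if w[2]>.265 and o["ft_force"][2]>20: print(order.job_done())
E
```

```text
[ 0.57  -0.093  0.284] [-11.5   3.5  27.4] [ 0.437  -0.2874  0.136 ]
the job is handed in; nothing more can be done
None
```

The carton was pushed onto the clear front part of the shelf, and the lever is held on its stop at about 27 N with the lid's front edge measured at 284 mm; the job is handed in.

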